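# Index the filling carousel by a spoke

## Robot

A 7-joint arm with a two-finger parallel gripper is mounted at the origin on the work surface. World frame = base frame: x ahead of the robot, y to its left, z up, the work surface at z = 0. Lengths are in m, angles in rad, forces in N, time in s.
With the tool pointing down it reaches from about 0.4 to 0.875 m from the base axis. Payload 19.3 kg.
Tool frame: the origin (TCP) lies on the centre line of the jaws, within the pads' length; the fingertips stand 8 mm ahead of it and the grasp point (between the pads) lies 11 mm behind it; z points along the fingers, y is the line along which they close (so a half turn about z gives the same grasp; the last joint's range is limited). The gripper opens to 85 mm and grips with 20 to 120 N. Pads are 22 mm wide; open, the fingers measure 114 mm over their backs; the gripper's body (76 mm by 85 mm) begins 54 mm behind the grasp point. The pads swing forward as they close: fully open they stand 13 mm farther back than shut.
Start: joints at [-1.292, 0.521, -0.036, 1.599, 0.021, 1.021, -0.113], TCP at [0.214, 0.587, 0.207] pointing down, gripper open.
Joint ranges: [-2.91, 2.91], [-0.3, 2.13], [-1.5, 1.42], [0.17, 2.43], [-1.26, 4.41], [0.16, 1.93], [-2.52, 2.52]. Speed limits (rad/s): [1.89, 1.89, 2.39, 2.39, 3.01, 3.01, 3.01].

## Interface

Orientations are given as [roll, pitch, yaw] about the fixed x, y, z axes, in that order (R = Rz(yaw) Ry(pitch) Rx(roll)).
In Python, from workcell import status, grab_frame, camera_params, bot, search_frame, silhouettes gives the robot as it stands.
- The arm moves only by the shell command python3 -m creep 'ROWS' [FORCE]. ROWS is JSON, a list of rows, each a list of 5 numbers: the shift along the tool's x, y, z in units of 60 mm (1.0 is 60 mm), then the turn about the tool's z in units of 8 degrees (1.0 is 8 degrees), then the opening, from 0 (shut) to 1 (fully open). In form: [[x, y, z, twist, hand], ...]. A call has 1 to 5 rows; each row is the pose to reach, as a shift and turn from the pose commanded when the call began, along the tool's axes at that moment; what a row does not reach only later rows make up. A row lasts 1/8 s, in which the tool goes at most 62.5 mm and 10.7 degrees, less where a joint would pass 70% of its speed; a pose out of reach is approached as far as the arm can. A call with a gripper value outside its range is refused whole. The fingers move at their own pace and stop on an object; FORCE is the grip in N (left out, the last holds). Time passes only in rows, so rows that repeat a pose let the fingers close. It gives the time, the measured TCP pose, the force, the opening and the grip force at its end, in the units of the state.
- status.observe(): the state, without advancing time (a new reading comes with each control period).
- grab_frame(name): name is "side" or "top"; returns the picture (420x560x3 uint8, blue, green, red); there is no depth.
- camera_params(name): a dict with "K" (3x3 intrinsics, pixels), "k1" (the pictures are not rectified: a ray, as slopes to the right and down, at radius r is drawn at 1 + k1 r^2 times it, then the intrinsics apply), "rvec" (rotation vector, rad) and "tvec" (3), from world to camera coordinates, as OpenCV has them. Camera axes: x right, y down, z forward; pixel columns grow to the right and rows downward; lengths in m; the calibration is good to about 2 mm. A picture is of the moment at which its call begins. camera_params takes no time and is no camera call.
- bot.job_done(): hands the job in; it is judged then, once.
Trained networks look in the newest picture that a camera, given by its name, has taken for a name from the list of things; names that differ only in an ending like _2 or _b are one class to them, and where a whole thing is asked for, a point or a joint stands for the part that bears it (a point fixed in the world has none). Each returns a list of dicts, best first, with "p" (0 to 1); they miss things now and then, are a little off and sometimes report something else, mostly with a low value. They report only what shows in the picture. A call takes as long as a camera call.
- search_frame(camera, name): "extent" ([left, top, right, bottom] as shares, 0 to 1, of the picture: columns of its width, rows of its height, round what is visible of it).
- silhouettes(camera, name): "mask" (420x560 bool, what is visible of it) and "extent" ([left, top, right, bottom] as shares, 0 to 1, of the picture: columns of its width, rows of its height, round what is visible of it).
The state is a dict: "clock": time; "qpos": joint angles; "qd": joint speeds; "joint_efforts": joint torques, N m; "position": TCP position; "tool_rot": TCP orientation; "force": force on the tool from outside, world axes, zero at the start; "moment": the same for the moment, N m; "grip_width": finger opening in m; "finger_force": force on a finger pad.
Only numpy, scipy, OpenCV 4.12 (cv2) and the standard library are available. Lean on these libraries where they do the work, as an engineer would, in place of code of your own. Each camera call takes 0.05 s, during which the arm holds its last target. There are 200 camera calls.

## Task

On the wax-filling carousel, push the spokes of the red handwheel with a fingertip to turn the platter, either way round, until the one tin without wax (silver, pale card coil) stands centred under the spout, and leave it there at rest. Push gently and never set the platter spinning; do not touch or lift any of the tins, and leave everything else on the bench alone.

Things in the scene. Friction and masses are not known exactly. Their poses are not given: they have to be found in the camera images.
- tin_dry: the one unfilled tin on the platter: silver-coloured, showing a pale brown rolled-card coil with no wax; 59 mm across, 45 mm tall, about 0.16 kg. It stands loose in one of four locating rings (10 mm tall, 68 mm across outside) that sit 90 degrees apart, 90 mm from the platter's axis; its top is 75 mm above the table. Origin: centre of its underside, 30 mm above the table.
- tin_waxed_a: brass-coloured tin already filled with dark, nearly black set wax; same size as tin_dry (59 mm across, 45 mm tall, about 0.16 kg), loose in one of the four rings of the platter. Origin: centre of its underside.
- tin_waxed_b: brass-coloured tin already filled with dark, nearly black set wax; same size as tin_dry (59 mm across, 45 mm tall, about 0.16 kg), loose in one of the four rings of the platter. Origin: centre of its underside.
- tin_waxed_c: brass-coloured tin already filled with dark, nearly black set wax; same size as tin_dry (59 mm across, 45 mm tall, about 0.16 kg), loose in one of the four rings of the platter. Origin: centre of its underside.
- hub (a point): point on the vertical turning axis of the platter, 100 mm above the table, at the height of the spokes' centre line. It does not turn. The axis carries a round plywood platter (260 mm across, top 30 mm above the table), a post (24 mm across) and a red handwheel hub (40 mm across, top 110 mm above the table). Its x axis points towards the spout.
- fill_point (a point): point straight below the mouth of the fixed spout, 90 mm from the platter's axis, 30 mm above the table (where the centre of a tin's underside belongs). The spout's brass mouth (26 mm across) is 130 mm above the table; its steel pipe (16 mm thick) reaches up to 194 mm above the table and comes down to the base 178 mm from the axis, on the same side.
- carousel (a joint): angle of the platter with the handwheel fixed on it, rad, growing anticlockwise seen from above. It turns either way for well over a full turn, with steady friction (about 0.15 N m, so about 2 N at a spoke) plus slight damping, no catches and no spring: it stays where it is left. It reads 0 at the start; 0 has no special meaning.
- spoke0_end (a point): centre of the black ball (20 mm across) on the end of one of the four red handwheel spokes, 115 mm from the axis, 100 mm above the table. The spoke is a level round bar 12 mm thick running straight from this ball to the hub and turns with the platter. The four spokes are 90 degrees apart, midway between the tins; their undersides are 94 mm up, 19 mm above the tins' rims, with open air below.
- spoke1_end (a point): centre of the black ball (20 mm across) on the end of one of the four red handwheel spokes, 115 mm from the axis, 100 mm above the table. The spoke is a level round bar 12 mm thick running straight from this ball to the hub and turns with the platter. The four spokes are 90 degrees apart, midway between the tins; their undersides are 94 mm up, 19 mm above the tins' rims, with open air below.
- spoke2_end (a point): centre of the black ball (20 mm across) on the end of one of the four red handwheel spokes, 115 mm from the axis, 100 mm above the table. The spoke is a level round bar 12 mm thick running straight from this ball to the hub and turns with the platter. The four spokes are 90 degrees apart, midway between the tins; their undersides are 94 mm up, 19 mm above the tins' rims, with open air below.
- spoke3_end (a point): centre of the black ball (20 mm across) on the end of one of the four red handwheel spokes, 115 mm from the axis, 100 mm above the table. The spoke is a level round bar 12 mm thick running straight from this ball to the hub and turns with the platter. The four spokes are 90 degrees apart, midway between the tins; their undersides are 94 mm up, 19 mm above the tins' rims, with open air below.
- kettle: cream enamel kettle, 120 mm across, 160 mm tall; a loose bystander, to be left alone. Origin: underside centre.
- card_roll: roll of brown card strip lying flat, 84 mm across, 45 mm tall; a loose bystander, to be left alone. Origin: underside centre.
- spare_tin: spare silver tin with card coil standing on the table itself, not on the platter; 59 mm across, 45 mm tall; a loose bystander, to be left alone. Origin: underside centre.
- brush: brush lying on the table; a loose bystander, to be left alone. Origin: underside, on the table.
- spatula: spatula lying on the table; a loose bystander, to be left alone. Origin: underside, on the table.
- jar: glass jar with a yellow lid, 72 mm across, 90 mm tall; a loose bystander, to be left alone. Origin: underside centre.

How it is judged:
By the outcome, as a careful person would: the job done as asked, in the order asked, and still so for the second after the job is handed in, with the robot touching nothing.
It also fails if it takes over 61 s, if anything falls off the work surface, if the arm or the gripper's body presses on something with over 40 N, if the wrist force passes 120 N, or if a joint passes its speed limit or range.

## Working session

There is one attempt and no reset: what is moved stays moved. The work goes in short steps, Python scripts to look and compute and a shell command to move; the robot and the scene stay as the last step left them, time stands still between calls to the robot, and variables do not carry over. Pictures are saved under pics/ and viewed, at most 10 in all, crops included, and the job is handed in when it is done.

```bash
mkdir -p pics; cat > h.py <<'E'
import numpy as np,cv2
from workcell import *
def cp(c):
    p=camera_params(c);return np.array(p["K"]),p["k1"],cv2.Rodrigues(np.array(p["rvec"],float))[0],np.array(p["tvec"],float).ravel()
def proj(c,X):
    K,k,R,t=cp(c);q=R@np.array(X,float)+t;s=q[:2]/q[2];s=s*(1+k*(s@s));return K[:2,:2]@s+K[:2,2]
def ray(c,uv):
    K,k,R,t=cp(c);d=np.linalg.solve(K[:2,:2],np.array(uv,float)-K[:2,2]);s=d.copy()
    for _ in range(20): s=d/(1+k*(s@s))
    return -R.T@t,R.T@np.array([*s,1])
def atz(c,uv,z):
    o,d=ray(c,uv);return o+d*(z-o[2])/d[2]
E
python3 - <<'E'
from h import *
for c in("top","side"):
    cv2.imwrite(f"pics/{c}0.png",grab_frame(c)); print(c,-cp(c)[2].T@cp(c)[3])
    for n in("tin_dry","tin_waxed_a","spoke0_end","hub","carousel","spare_tin"):
        for d in search_frame(c,n)[:5]:
            e=np.array(d["extent"])*[560,420,560,420];print(n,round(d["p"],2),e.round(1))
s=status.observe();print(s)
E
```

```text
top [0.35392451 0.0021167  1.39583746]
tin_dry 0.78 [220.6 157.9 238.2 181. ]
tin_dry 0.28 [433.4 151.8 460.5 254.2]
tin_waxed_a 0.97 [250.3 191.1 271.1 217. ]
tin_waxed_a 0.85 [283.6 157.2 302.1 180.8]
tin_waxed_a 0.71 [253.2 124.  273.8 149.9]
tin_waxed_a 0.49 [216.6 132.4 309.5 219.9]
spoke0_end 0.65 [226.  134.2 295.3 198.7]
hub 0.84 [262.9  91.1 295.3 134.3]
hub 0.31 [402.  112.8 429.3 145.6]
carousel 0.78 [216.5 129.4 310.4 218.6]
carousel 0.57 [251.9 124.8 272.1 148. ]
spare_tin 0.75 [414.  254.4 437.1 278.8]
side [-0.05863585 -0.63139849  0.86060973]
tin_dry 0.67 [275.5 169.1 298.  193.9]
tin_waxed_a 0.83 [324.  173.4 343.5 199.1]
tin_waxed_a 0.79 [320.1 200.7 341.9 230.3]
tin_waxed_a 0.58 [271.7 200.6 289.3 226.8]
spoke0_end 0.82 [262.9 158.9 357.7 219.1]
hub 0.6 [336.  141.1 372.8 205.4]
hub 0.26 [269.7 197.3 291.2 228.8]
carousel 0.55 [256.9 155.3 356.  241.7]
spare_tin 0.69 [336.9 362.5 368.8 401.6]
spare_tin 0.22 [183.9 157.  216.2 185.6]
{'clock': 0.7, 'qpos': array([-1.29221712,  0.52138742, -0.03630772,  1.59949553,  0.02116601,
        1.02110478, -0.11279373]), 'qd': array([-1.69212273e-03, -2.82230646e-04, -8.72240133e-05, -1.71410618e-04,
       -1.12535560e-03, -5.90215240e-04,  1.62217613e-04]), 'joint_efforts': array([ 2.70461669e-04, -9.26685762e+01,  1.97741166e+00, -3.70227814e+01,
        1.79276057e-02,  1.86362908e-03, -5.47189711e-05]), 'position': array([0.21360066, 0.58735843, 0.20700013]), 'tool_rot': array([-3.14157871e+00, -3.24630149e-05,  2.79276566e+00]), 'force': array([ 0.65501735, -0.16410763, -0.23741471]), 'moment': array([ 0.02692133, -0.00465172, -0.02173315]), 'finger_force': 0.0, 'grip_width': 0.08539764555612084}
```

```bash
python3 - <<'E'
from h import *
a=cv2.imread("pics/top0.png")[80:240,180:340];cv2.imwrite("pics/topc.png",cv2.resize(a,(600,600),interpolation=cv2.INTER_CUBIC))
E
```

```text
(no output)
```

View pics/top0.png

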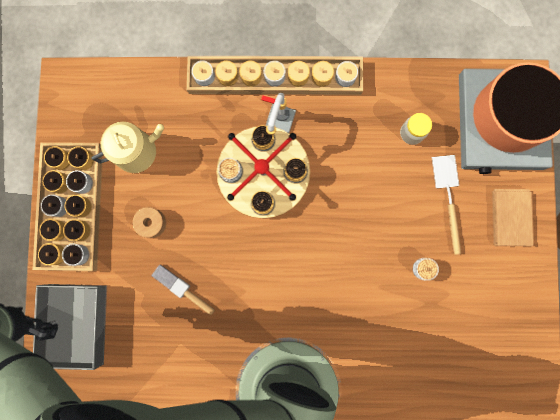

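View pics/topc.png

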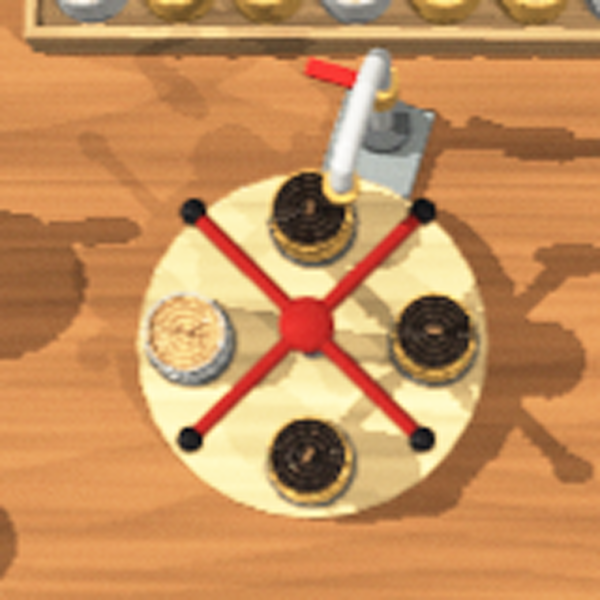

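View pics/side0.png

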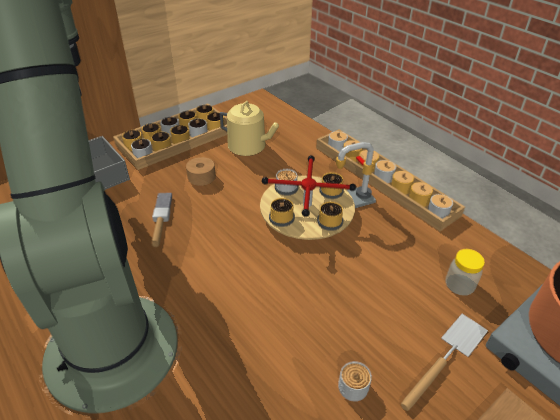

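The top view shows the platter with its hub at about (262,167), the dry tin on the left at (231,170), and the spout mouth at about (271,131). The four spokes are diagonal. The side view agrees: dry tin at (287,180), spout pipe at the upper right.

```bash
python3 - <<'E'
from h import *
f=lambda u,v:(180+(u+.5)*160/600-.5,80+(v+.5)*160/600-.5)
B=[f(*p) for p in((192,211),(424,210),(423,438),(190,439))]
P=np.array([atz("top",b,.1) for b in B]);c=P.mean(0);print(P.round(4),"c",c.round(4),np.linalg.norm(P-c,axis=1).round(4),np.degrees(np.arctan2(*(P-c)[:,1::-1].T[::1][[0,1]])).round(1))
print("hub",atz("top",f(306,324),.11))
S=[(310,158),(352,187),(306,213),(264,180)]
Q=np.array([atz("side",b,.1) for b in S]);print(Q.round(4),Q.mean(0))
print("tin",atz("top",f(189,330),.075),"mouth",atz("top",f(341,193),.13), "platter", atz("top",f(313,344),.03))
for c,x0,y0,s,w in(("top",240,85,8,70),("side",325,130,8,70)):
    a=cv2.imread(f"pics/{c}0.png")[y0:y0+w,x0:x0+w];cv2.imwrite(f"pics/{c}s.png",cv2.resize(a,None,fx=s,fy=s,interpolation=cv2.INTER_CUBIC))
a=np.hstack([cv2.imread(f"pics/{c}s.png")for c in("top","side")]);cv2.imwrite("pics/sp.png",cv2.resize(a,(800,400)))
E
```

```text
[[ 0.6828  0.1612  0.1   ]
 [ 0.6848 -0.0036  0.1   ]
 [ 0.522  -0.0047  0.1   ]
 [ 0.5195  0.1586  0.1   ]] c [0.6023 0.0779 0.1   ] [0.1159 0.116  0.1152 0.1157] [  46.   -44.6 -134.2  135.7]
hub [0.60017604 0.07801935 0.11      ]
[[ 0.6848  0.1638  0.1   ]
 [ 0.6861 -0.0025  0.1   ]
 [ 0.5238 -0.0063  0.1   ]
 [ 0.5212  0.1617  0.1   ]] [0.60398629 0.07919465 0.1       ]
tin [0.60173834 0.16427201 0.075     ] mouth [0.68874572 0.05417195 0.13      ] platter [0.60049472 0.07727982 0.03      ]
```

View pics/sp.png

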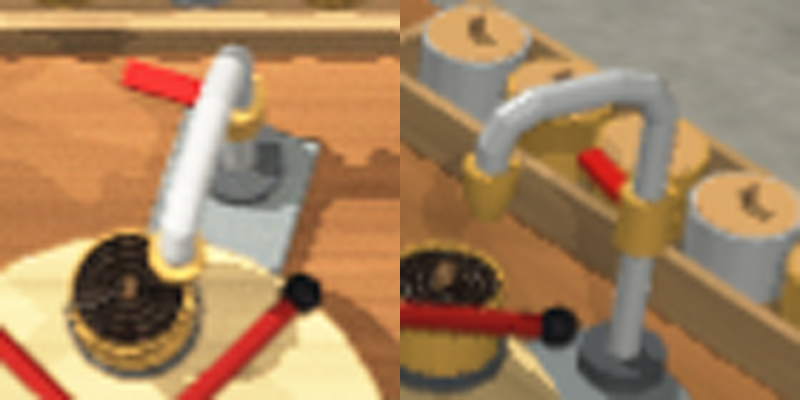

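The crop shows the spout: pipe arm in the top view running from (178,235) to (234,55) in the crop, the brass mouth at about (177,258), the foot at (243,180), and in the side view the mouth's bottom at about (488,212).

```bash
python3 - <<'E'
from h import *
k=70/400
t=lambda u,v:(240+(u+.5)*k-.5,85+(v+.5)*k-.5)
s=lambda u,v:(325+(u-400+.5)*k-.5,130+(v+.5)*k-.5)
c=np.array([.6025,.0785]);ct=c
def pr(n,X):
    d=X[:2]-c;print(n,X.round(4),"r %.4f ang %.1f"%(np.hypot(*d),np.degrees(np.arctan2(d[1],d[0]))))
pr("pipe near",atz("top",t(178,225),.186));pr("pipe far",atz("top",t(232,62),.186))
pr("mouth top",atz("top",t(177,260),.132));pr("mouth side",atz("side",s(487,210),.13))
pr("foot top",atz("top",t(243,178),.01));pr("foot side",atz("side",s(622,352),.02));
a=atz("top",t(190,215),.194);b=atz("top",t(230,75),.194);print("pipe dir",np.degrees(np.arctan2(*(b-a)[1::-1])))
for r in(-13,-14,-15,-16,-17,-18):
    e=np.array([np.cos(np.radians(r)),np.sin(np.radians(r))])
    f=lambda q,z,cc:proj(cc,[*(c+q*e),z])
    o=lambda p,x,y,a:((p+.5-[x,y])/k+[a,0]).round(0)
    print(r,o(f(.09,.13,"top"),240,85,0),o(f(.178,.186,"top"),240,85,0),o(f(.178,.01,"top"),240,85,0),"side",o(f(.09,.13,"side"),325,130,400),o(f(.178,.01,"side"),325,130,400),o(f(.178,.186,"side"),325,130,400))
E
```

```text
pipe near [0.6921 0.0517 0.186 ] r 0.0935 ang -16.6
pipe far [0.7656 0.0292 0.186 ] r 0.1704 ang -16.8
mouth top [0.6909 0.0541 0.132 ] r 0.0917 ang -15.4
mouth side [0.6934 0.0553 0.13  ] r 0.0939 ang -14.3
foot top [0.7656 0.0268 0.01  ] r 0.1711 ang -17.6
foot side [0.7769 0.0298 0.02  ] r 0.1811 ang -15.6
pipe dir -14.729436428086435
-13 [169. 263.] [212.  40.] [221. 158.] side [478. 210.] [606. 360.] [652.  66.]
-14 [172. 264.] [219.  41.] [227. 160.] side [480. 212.] [610. 364.] [656.  69.]
-15 [175. 265.] [225.  43.] [233. 161.] side [481. 214.] [613. 367.] [660.  73.]
-16 [179. 266.] [232.  45.] [238. 163.] side [483. 216.] [616. 371.] [663.  76.]
-17 [182. 267.] [239.  47.] [244. 165.] side [485. 217.] [619. 374.] [667.  80.]
-18 [185. 268.] [246.  49.] [250. 167.] side [486. 219.] [622. 378.] [670.  83.]
```

```bash
python3 -m creep '[[-0.7,-0.55,0,0,0],[-1.4,-1.1,0,0,0],[-2.1,-1.66,0,0,0],[-2.8,-2.2,0,0,0],[-3.5,-2.77,0,0,0]]'; python3 -m creep '[[-0.7,-0.55,0,0,0],[-1.4,-1.1,0,0,0],[-2.1,-1.66,0,0,0],[-2.8,-2.2,0,0,0],[-3.5,-2.77,0,0,0]]'; python3 -m creep '[[-0.7,-0.55,0,0,0],[-1.4,-1.1,0,0,0],[-1.9,-1.55,0,0,0],[-1.96,-1.57,0,0,0],[-1.96,-1.57,0,0,0]]'
```

```text
clock: 1.32
position: [0.355, 0.3579, 0.2072]
tool_rot: [3.141, 0.0, 2.793]
force: [1.6, 0.4, 0.8]
grip_width: 0.0001
finger_force: 0.0
clock: 1.95
position: [0.4956, 0.13, 0.2072]
tool_rot: [3.141, 0.0, 2.793]
force: [0.8, 0.9, 0.0]
grip_width: 0.0001
finger_force: 0.0
clock: 2.58
position: [0.5729, 0.0032, 0.2068]
tool_rot: [3.141, -0.0, 2.793]
force: [0.3, 0.5, 0.0]
grip_width: 0.0
finger_force: 0.0
```

```bash
python3 -m creep '[[0,0,0.4,0,0],[0,0,0.8,0,0],[0,0,1.2,0,0],[0,0,1.6,0,0],[0,0,1.84,0,0]]'; python3 - <<'E'
from h import *
print(status.observe()["position"],status.observe()["force"])
a=grab_frame("side")[130:250,240:400];a=cv2.resize(a,(480,360),interpolation=cv2.INTER_CUBIC);cv2.imwrite("pics/d.png",a)
# arc plan
c=np.array([.6025,.0785]);y=2.79277;T=np.array([[np.cos(y),np.sin(y)],[np.sin(y),-np.cos(y)]])
p=np.array([.573,.0024]);r=p-c;R0=.082
for d in range(0,131,6):
    a=np.arctan2(r[1],r[0])-np.radians(d);q=c+R0*np.array([np.cos(a),np.sin(a)]);print(d,q.round(4),(T@(q-p)/.06).round(2))
E
```

```text
clock: 3.2
position: [0.5724, 0.0041, 0.0958]
tool_rot: [3.142, -0.001, 2.795]
force: [0.1, 0.3, -0.8]
grip_width: 0.0
finger_force: 0.0
[0.57238323 0.00412031 0.09576195] [ 0.12346648  0.33342064 -0.80064403]
0 [0.5729 0.002 ] [ 0.   -0.01]
6 [0.565  0.0056] [0.14 0.  ]
12 [0.5576 0.0099] [0.28 0.03]
18 [0.5507 0.0149] [0.42 0.07]
24 [0.5443 0.0207] [0.55 0.12]
30 [0.5386 0.0271] [0.68 0.19]
36 [0.5336 0.0341] [0.8  0.27]
42 [0.5293 0.0415] [0.91 0.36]
48 [0.5259 0.0494] [1.01 0.47]
54 [0.5232 0.0575] [1.09 0.58]
60 [0.5215 0.0659] [1.17 0.7 ]
66 [0.5206 0.0745] [1.23 0.83]
72 [0.5206 0.0831] [1.28 0.97]
78 [0.5216 0.0916] [1.31 1.1 ]
84 [0.5234 0.1   ] [1.33 1.25]
90 [0.526  0.1081] [1.34 1.39]
96 [0.5296 0.116 ] [1.33 1.53]
102 [0.5339 0.1234] [1.3  1.67]
108 [0.5389 0.1303] [1.26 1.81]
114 [0.5447 0.1367] [1.21 1.94]
120 [0.5511 0.1424] [1.14 2.07]
126 [0.5581 0.1474] [1.06 2.19]
```

View pics/d.png

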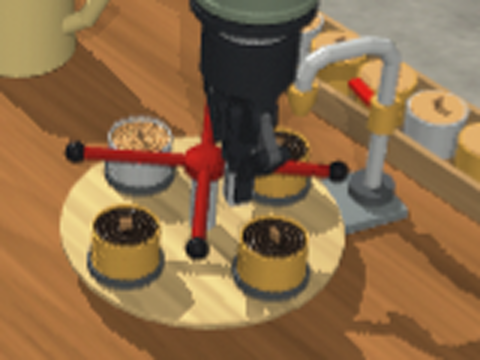

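The finger hangs beside the near spoke, at (245,200), with the spoke at (200,220). It clears the tins.

```bash
python3 -m creep '[[0.07,0,0,0,0],[0.14,0,0,0,0],[0.21,0.01,0,0,0],[0.28,0.03,0,0,0],[0.35,0.05,0,0,0]]'; python3 -m creep '[[0.07,0.02,0,0,0],[0.14,0.04,0,0,0],[0.20,0.07,0,0,0],[0.27,0.1,0,0,0],[0.33,0.14,0,0,0]]'; python3 -m creep '[[0.06,0.04,0,0,0],[0.12,0.08,0,0,0],[0.18,0.12,0,0,0],[0.23,0.17,0,0,0],[0.28,0.22,0,0,0]]'
```

```text
clock: 3.88
position: [0.5541, 0.0129, 0.0968]
tool_rot: [3.141, 0.0, 2.793]
force: [0.8, -0.7, 0.4]
grip_width: -0.0003
finger_force: 0.0
clock: 4.5
position: [0.5384, 0.0276, 0.0966]
tool_rot: [-3.142, -0.0, 2.793]
force: [0.1, 0.3, -0.3]
grip_width: -0.0001
finger_force: 0.0
clock: 5.12
position: [0.5272, 0.0458, 0.0966]
tool_rot: [3.142, 0.0, 2.793]
force: [1.0, 0.3, 1.0]
grip_width: 0.0003
finger_force: 0.0
```

```bash
cat > ang.py <<'E'
from h import *
from scipy.optimize import least_squares
# platter angle from black balls & red spokes: chamfer of model spokes against red mask
c0=np.array([.6025,.0785])
def measure(prior,tag):
    out=[]
    for cam in("top","side"):
        im=grab_frame(cam);cv2.imwrite(f"pics/{cam}_{tag}.png",im)
        b,g,r=[im[...,i].astype(int) for i in range(3)];m=((r>110)&(g<70)&(b<70)).astype(np.uint8)
        ys,xs=np.nonzero(m);P=np.array([atz(cam,(x,y),.1)[:2] for x,y in zip(xs,ys)])-c0
        rr=np.hypot(*P.T);s=(rr>.03)&(rr<.105);a=np.arctan2(P[s,1],P[s,0])
        # weighted 4-fold circular mean
        z=(rr[s]**2*np.exp(4j*a)).sum();t=np.degrees(np.angle(z))/4
        t=t+90*round((prior-t)/90);out.append((cam,s.sum(),round(t,2)))
    return out
if __name__=="__main__":
    import sys;print(measure(float(sys.argv[1]),sys.argv[2]), status.observe()["clock"])
E
python3 ang.py -165 e
```

```text
[('top', np.int64(45), np.float64(-134.39)), ('side', np.int64(344), np.float64(-134.42))] 5.225
```

```bash
python3 - <<'E'
from h import *
a=cv2.imread("pics/side_e.png")[120:250,230:390];b=cv2.imread("pics/top_e.png")[100:230,190:350]
cv2.imwrite("pics/e2.png",cv2.resize(np.hstack([a,b]),(800,325),interpolation=cv2.INTER_CUBIC))
E
```

```text
(no output)
```

View pics/e2.png

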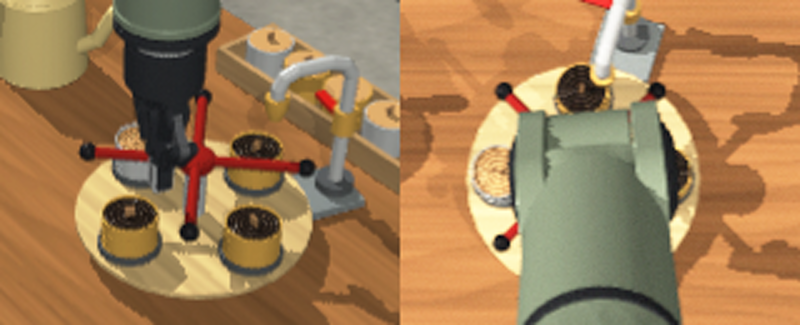

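```bash
python3 - <<'E'
from h import *
k=2.5
for n,X in(("tip now .088",(.5272,.0458,.088)),("tcp",(.5272,.0458,.0966)),("tip@.110",(.5272,.0458,.11)),("ball-134",(.522,-.0047,.1)),("ball135",(.52,.159,.1)),("hub",(.6025,.0785,.1))):
    p=proj("side",X);print(n,((p-[230,120])*k).round(0))
p=proj("side",(.5724,.0041,.088));print("earlier tip in d.png",(p-[240,130])*3)
E
```

```text
tip now .088 [158. 213.]
tcp [159. 206.]
tip@.110 [159. 196.]
ball-134 [188. 232.]
ball135 [ 86. 152.]
hub [194. 160.]
earlier tip in d.png [233.06968342 229.60365356]
```

The side view shows the finger now past the near spoke, with its tip at (163,188) where my model expects (158,213). So the tip is about 30 mm higher than nominal and passed over the spoke; the platter did not move. I'll go back and lower it, checking by picture.

```bash
python3 -m creep '[[0,0,-0.25,0,0],[-0.3,-0.13,-0.25,0,0],[-0.6,-0.26,-0.25,0,0],[-0.96,-0.41,-0.25,0,0],[-0.96,-0.41,0,0,0]]'; python3 -m creep '[[0,0,0.1,0,0],[0,0,0.2,0,0],[0,0,0.3,0,0],[0,0,0.3,0,0]]';  python3 - <<'E'
from h import *
a=grab_frame("side");s=status.observe();print(s["position"],s["force"])
p=s["position"];a=a[150:240,270:370];a=cv2.resize(a,None,fx=6,fy=6,interpolation=cv2.INTER_CUBIC)
for dz in(-.008,.012,.022):
    q=proj("side",p+[0,0,dz]);print(dz,((q+.5-[270,150])*6).round(0))
cv2.imwrite("pics/f.png",a)
E
```

```text
clock: 5.85
position: [0.575, 0.0003, 0.0968]
tool_rot: [3.141, 0.002, 2.79]
force: [0.5, -0.0, -0.4]
grip_width: 0.0
finger_force: 0.0
clock: 6.35
position: [0.5727, 0.0029, 0.0783]
tool_rot: [-3.141, -0.001, 2.793]
force: [0.5, -0.2, -0.5]
grip_width: -0.0004
finger_force: 0.0
[0.57294787 0.00283824 0.07859415] [ 0.25078922 -0.54890624 -0.56178044]
-0.008 [290. 374.]
0.012 [292. 339.]
0.022 [294. 321.]
```

View pics/f.png

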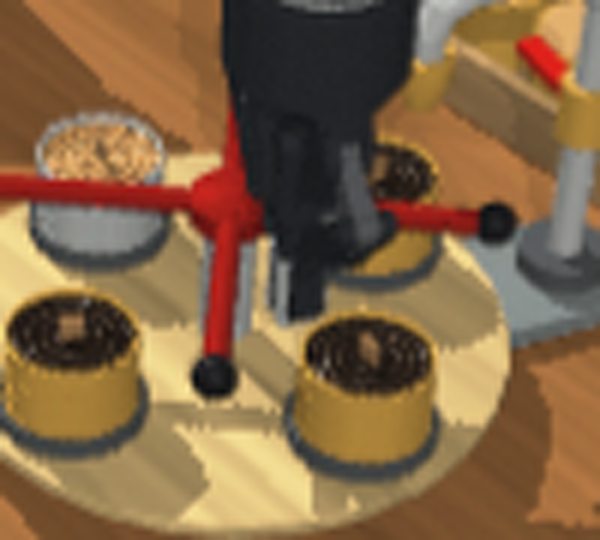

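The tip shows at (300,320), which puts it about 0.10 m up, clear of the spoke at (225,290) and the tin at (370,340). I'll lower it 9 mm and push.

```bash
python3 -m creep '[[0,0,0.08,0,0],[0,0,0.15,0,0],[0,0,0.15,0,0]]'; python3 -m creep '[[0.07,0,0,0,0],[0.14,0,0,0,0],[0.21,0.01,0,0,0],[0.28,0.03,0,0,0],[0.35,0.05,0,0,0]]'; python3 -m creep '[[0.07,0.02,0,0,0],[0.14,0.04,0,0,0],[0.20,0.07,0,0,0],[0.27,0.1,0,0,0],[0.33,0.14,0,0,0]]'; python3 ang.py -145 g
```

```text
clock: 6.78
position: [0.5728, 0.0027, 0.0692]
tool_rot: [-3.141, -0.0, 2.793]
force: [0.1, 0.2, 0.5]
grip_width: -0.0
finger_force: 0.0
clock: 7.4
position: [0.5544, 0.0129, 0.0698]
tool_rot: [3.141, 0.001, 2.793]
force: [2.1, -0.4, 0.5]
grip_width: -0.0002
finger_force: 1.0
clock: 8.02
position: [0.5383, 0.0275, 0.0696]
tool_rot: [-3.141, -0.0, 2.793]
force: [3.2, -1.3, 0.8]
grip_width: 0.0001
finger_force: 1.2
[('top', np.int64(99), np.float64(-154.86)), ('side', np.int64(305), np.float64(-156.42))] 8.125
```

```bash
python3 -m creep '[[0.06,0.04,0,0,0],[0.12,0.08,0,0,0],[0.18,0.12,0,0,0],[0.23,0.17,0,0,0],[0.28,0.22,0,0,0]]'; python3 -m creep '[[0.05,0.05,0,0,0],[0.09,0.11,0,0,0],[0.13,0.16,0,0,0],[0.17,0.22,0,0,0],[0.21,0.28,0,0,0]]'; python3 -m creep '[[0.03,0.07,0,0,0],[0.06,0.14,0,0,0],[0.08,0.2,0,0,0],[0.1,0.27,0,0,0],[0.125,0.34,0,0,0]]'; python3 -m creep '[[0.02,0.07,0,0,0],[0.03,0.14,0,0,0],[0.04,0.21,0,0,0],[0.05,0.28,0,0,0],[0.05,0.35,0,0,0]]'; python3 ang.py -210 h
```

```text
clock: 8.75
position: [0.5272, 0.0458, 0.0696]
tool_rot: [-3.142, 0.0, 2.793]
force: [1.4, -1.5, 1.4]
grip_width: 0.0002
finger_force: 1.2
clock: 9.38
position: [0.5211, 0.0658, 0.0696]
tool_rot: [-3.141, -0.0, 2.793]
force: [0.5, -2.0, 1.1]
grip_width: 0.0001
finger_force: 1.1
clock: 10.0
position: [0.5211, 0.0876, 0.0696]
tool_rot: [-3.142, -0.0, 2.793]
force: [0.9, -2.4, 2.1]
grip_width: -0.0
finger_force: 1.1
clock: 10.62
position: [0.5255, 0.1084, 0.0696]
tool_rot: [-3.141, -0.0, 2.793]
force: [-0.1, -2.5, 1.3]
grip_width: -0.0001
finger_force: 1.1
[('top', np.int64(218), np.float64(-214.76)), ('side', np.int64(339), np.float64(-215.11))] 10.725
```

```bash
python3 -m creep '[[0,0.07,0,0,0],[-0.01,0.14,0,0,0],[-0.02,0.21,0,0,0],[-0.04,0.28,0,0,0],[-0.06,0.35,0,0,0]]'; python3 -m creep '[[-0.01,0.05,0,0,0],[-0.03,0.1,0,0,0],[-0.05,0.15,0,0,0],[-0.05,0.15,0,0,0]]'; python3 ang.py -235 i
python3 - <<'E'
from h import *
a=cv2.imread("pics/top_i.png")[85:175,230:310];b=cv2.imread("pics/side_i.png")[125:215,305:385]
cv2.imwrite("pics/i2.png",cv2.resize(np.hstack([a,b]),(800,450),interpolation=cv2.INTER_CUBIC))
E
```

```text
clock: 11.35
position: [0.5362, 0.1269, 0.0696]
tool_rot: [-3.142, -0.0, 2.793]
force: [-0.9, -2.3, 0.5]
grip_width: 0.0002
finger_force: 1.1
clock: 11.85
position: [0.5421, 0.1344, 0.0696]
tool_rot: [3.141, 0.0, 2.793]
force: [-0.3, 0.1, 0.6]
grip_width: -0.0003
finger_force: 0.0
[('top', np.int64(203), np.float64(-236.67)), ('side', np.int64(308), np.float64(-235.92))] 11.95
```

View pics/i2.png

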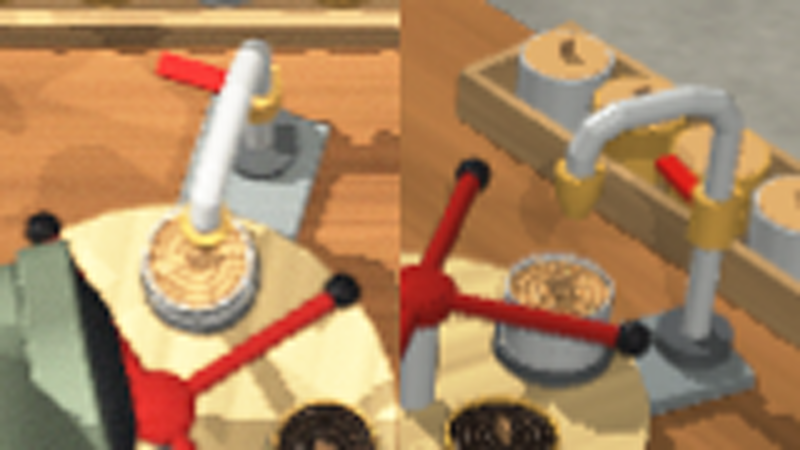

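The dry tin, at (200,265) in the top crop, is nearly under the mouth at (205,228). In the side crop it stands at (560,285), slightly short of the line. About 4° clockwise remains.

```bash
python3 -m creep '[[-0.01,0.03,0,0,0],[-0.03,0.06,0,0,0],[-0.04,0.08,0,0,0],[-0.045,0.09,0,0,0],[-0.045,0.09,0,0,0]]'; python3 ang.py -241 j
python3 - <<'E'
from h import *
c=np.array([.6025,.0785])
for cam in("top","side"):
    im=cv2.imread(f"pics/{cam}_j.png");hsv=cv2.cvtColor(im,cv2.COLOR_BGR2HSV)
    for n in("tin_dry",):
        for d in silhouettes(cam,n)[:3]:
            ys,xs=np.nonzero(d["mask"]);e=np.array(d["extent"])*[560,420,560,420];print(cam,n,round(d["p"],2),e.round(1),len(xs),xs.mean(),ys.mean())
a=cv2.imread("pics/top_j.png")[85:165,240:310];b=cv2.imread("pics/side_j.png")[125:205,315:385]
cv2.imwrite("pics/j2.png",cv2.resize(np.hstack([a,b]),(798,456),interpolation=cv2.INTER_CUBIC))
# expected overlays for a tin at angle A (rim centre) and mouth at A
k=5.7
for A in(-14,-15,-16,-17):
    e=c+.09*np.array([np.cos(np.radians(A)),np.sin(np.radians(A))]);o={"top":(240,85,0),"side":(315,125,399)}
    print(A,[(cam,((proj(cam,[*e,z])+.5-o[cam][:2])*k+[o[cam][2],0]).round(0)) for cam in o for z in(.075,.13)])
E
```

```text
clock: 12.58
position: [0.5464, 0.1382, 0.0696]
tool_rot: [3.142, -0.0, 2.793]
force: [-1.1, -1.6, 0.9]
grip_width: 0.0001
finger_force: 0.6
[('top', np.int64(252), np.float64(-240.21)), ('side', np.int64(302), np.float64(-239.38))] 12.675
top tin_dry 0.72 [256.6 130.9 280.5 151.1] 390 270.5897435897436 139.86410256410255
top tin_dry 0.44 [238.6 129.2 308.6 218.7] 3241 275.66615242209195 171.27429805615552
side tin_dry 0.76 [325.5 178.5 350.3 198.5] 318 336.8836477987421 187.73270440251574
-14 [('top', array([176., 293.])), ('top', array([172., 263.])), ('side', array([525., 333.])), ('side', array([536., 240.]))]
-15 [('top', array([179., 294.])), ('top', array([175., 264.])), ('side', array([527., 335.])), ('side', array([537., 242.]))]
-16 [('top', array([182., 295.])), ('top', array([178., 265.])), ('side', array([528., 337.])), ('side', array([539., 244.]))]
-17 [('top', array([186., 296.])), ('top', array([181., 266.])), ('side', array([530., 338.])), ('side', array([540., 245.]))]
```

View pics/j2.png

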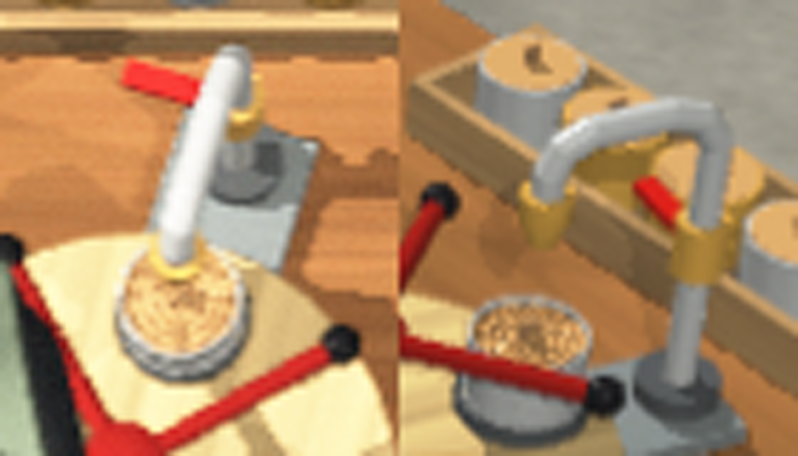

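The top crop shows the rim centred at about (183,297) and the mouth at about (177,260). The side crop shows the rim at (531,335) and the mouth at (544,238). All of this fits a tin within about 0.5° of the mouth. I'll check quickly with the balls before letting go.

```bash
python3 - <<'E'
from h import *
for cam,c in(("top",np.array([.6023,.0779])),("side",np.array([.604,.0792]))):
    im=cv2.imread(f"pics/{cam}_j.png")
    hsv=cv2.cvtColor(im,cv2.COLOR_BGR2HSV)
    for A in(-15.5+45,-15.5-45):
        g=proj(cam,[*(c+.115*np.array([np.cos(np.radians(A)),np.sin(np.radians(A))])),.1])
        x,y=g.round().astype(int);w=im[y-7:y+8,x-7:x+8].max(2).astype(float);W=np.clip(85-w,0,None)
        yy,xx=np.mgrid[y-7:y+8,x-7:x+8];q=np.array([(W*xx).sum(),(W*yy).sum()])/W.sum()
        d=atz(cam,q,.1)[:2]-c;print(cam,A,g.round(1),q.round(1),"r",np.hypot(*d).round(4),"tin ang",np.degrees(np.arctan2(d[1],d[0]))-(A+15.5))
    # brass mouth in original picture
    im=cv2.imread(f"pics/{cam}_j.png");hsv=cv2.cvtColor(im,cv2.COLOR_BGR2HSV)
    g=proj(cam,[*(c+.09*np.array([np.cos(np.radians(-16)),np.sin(np.radians(-16))])),.13]).round().astype(int)
    m=cv2.inRange(hsv,(18,130,90),(30,255,255));ys,xs=np.nonzero(m[g[1]-10:g[1]+6,g[0]-8:g[0]+9]);print(cam,"brass",len(xs),xs.min()+g[0]-8,xs.max()+g[0]-8,(xs.mean()+g[0]-8).round(2),(ys.mean()+g[1]-10).round(2),"model",g)
E
```

```text
top 29.5 [241.  128.8] [240.8 128.3] r 0.1164 tin ang -15.689299312266819
top -60.5 [299.6 145.3] [299.9 144.6] r 0.1165 tin ang -14.904173897413948
top brass 26 266 276 271.62 131.38 model [271 131]
side 29.5 [321.7 160.2] [322.3 159.4] r 0.1194 tin ang -15.6188168427323
side -60.5 [350.  194.3] [350.3 194.7] r 0.116 tin ang -16.176035989479857
side brass 78 336 347 340.36 162.6 model [339 167]
```

```bash
python3 -m creep '[[0.05,-0.1,0,0,0],[0.1,-0.2,0,0,0],[0.1,-0.2,-0.5,0,0],[0.1,-0.2,-1.2,0,0],[0.1,-0.2,-2,0,0]]'; python3 -m creep '[[0,0,-0.6,0,0],[0.2,0.7,-0.8,0,0],[0.5,1.5,-0.8,0,0],[0.8,2.3,-0.8,0,0],[1.1,3.1,-0.8,0,0]]';python3 -m creep '[[0,0.9,0,0,0],[0,1.8,0,0,0],[0,2.6,0,0,0],[0,2.6,0,0,0]]'; python3 ang.py -241 k
python3 - <<'E'
from h import *
a=cv2.imread("pics/top_k.png")[90:220,200:330];b=cv2.imread("pics/side_k.png")[125:255,250:380]
cv2.imwrite("pics/k2.png",cv2.resize(np.hstack([a,b]),(800,400),interpolation=cv2.INTER_CUBIC))
E
```

```text
clock: 13.4
position: [0.5359, 0.1285, 0.1906]
tool_rot: [-3.141, -0.001, 2.793]
force: [0.9, 0.3, -0.3]
grip_width: -0.0002
finger_force: 0.0
clock: 14.02
position: [0.5378, 0.3275, 0.2377]
tool_rot: [3.141, 0.0, 2.792]
force: [0.5, -0.6, 0.3]
grip_width: -0.0
finger_force: 0.0
clock: 14.52
position: [0.5906, 0.4758, 0.2356]
tool_rot: [-3.141, -0.001, 2.796]
force: [-0.6, -0.4, -0.5]
grip_width: 0.0
finger_force: 0.0
[('top', np.int64(384), np.float64(-239.86)), ('side', np.int64(321), np.float64(-239.49))] 14.625
```

View pics/k2.png

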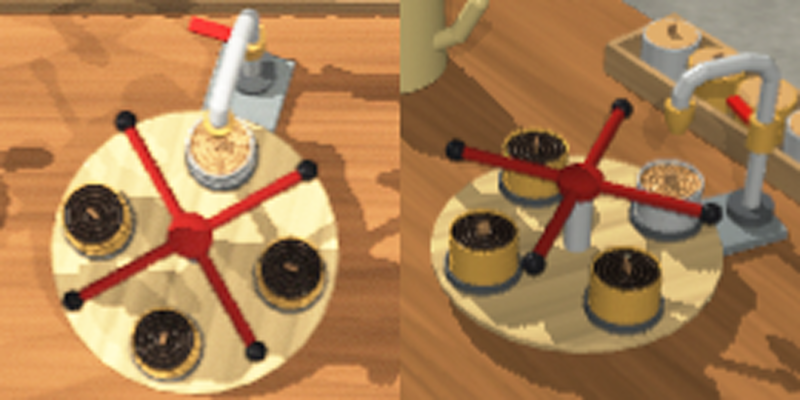

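```bash
python3 - <<'E'
from h import *
def ang(cam,f,A0):
    im=cv2.imread(f);P=[]
    c={"top":np.array([.6023,.0779]),"side":np.array([.604,.0792])}[cam]
    for A in A0+np.arange(4)*90:
        x,y=proj(cam,[*(c+.115*np.array([np.cos(np.radians(A)),np.sin(np.radians(A))])),.1]).round().astype(int)
        W=np.clip(80-im[y-5:y+6,x-5:x+6].max(2).astype(float),0,None);yy,xx=np.mgrid[y-5:y+6,x-5:x+6]
        P.append(atz(cam,[(W*xx).sum()/W.sum(),(W*yy).sum()/W.sum()],.1)[:2])
    P=np.array(P);d=P-P.mean(0);print(cam,f,P.mean(0).round(4),np.hypot(*d.T).round(4),(np.degrees(np.arctan2(d[:,1],d[:,0]))-A0-np.arange(4)*90+180)%360-180)
for c in("top","side"): ang(c,f"pics/{c}0.png",45.7);ang(c,f"pics/{c}_k.png",29.3)
E
```

```text
top pics/top0.png [0.6025 0.0778] [0.1158 0.1156 0.1156 0.1155] [-0.26244807  0.05062327 -0.22324164 -0.04725372]
top pics/top_k.png [0.6028 0.0776] [0.1157 0.1161 0.1155 0.1162] [0.71682093 0.73352513 0.68348248 0.62905005]
side pics/side0.png [0.6052 0.0795] [0.1186 0.1156 0.1163 0.1158] [-0.05838503  0.54517647 -0.15101776 -0.63065206]
side pics/side_k.png [0.6046 0.0791] [0.1189 0.1163 0.1168 0.1153] [ 0.2177026   0.75677442  0.68964982 -0.29665821]
```

```bash
python3 -c "
from workcell import *
print(bot.job_done())"
```

```text
the job is handed in; nothing more can be done
None
```

I turned the platter about 106° clockwise with gentle spoke pushes, and the dry tin now stands at rest under the spout. By the pictures it is within about 1–2 mm of centre. No tins were touched, the arm is clear, and the job was handed in at about 15 s.

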